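# Rolling pin out through the window of the utensil box

### The job

The slim wooden rolling pin lies in the low utensil box and is longer than the window in the box's top. Take it out through the window by tilting it, lip end first, without forcing it against the box or disturbing the things around or on the box, and finish while holding it in the gripper, level and still, at least 10 cm above the top of the box and clear of the loose things around it.

Things in the scene. Friction and masses are not known exactly. Their poses are not given: they have to be found in the camera images.
- utensil_box: Low light-wood box, fixed on the worktop, 142 x 352 x 62 mm (x, y, z), walls 6 mm. Origin: centre of its underside. Its y axis is its long axis (about world y, turned up to 0.2 rad). Inside 130 mm wide (x) and 340 mm long (y -170..+170 mm); inner floor at z = 5 mm, underside of the top at z = 57 mm, upper face at 62 mm. The top has one rectangular window; a tea light stands on its broad cover.
- window_cover_edge (a point): Middle of the window's edge at the broad cover, on the upper face of the box (z = 62 mm), at box y = -65 mm. The 5 mm thick cover closes all of the box top at y < -65 mm.
- window_lip_edge (a point): Middle of the window's edge at the narrow lip, on the upper face (z = 62 mm), at box y = +140 mm. The 5 mm thick lip closes the top at y > +140 mm. Between cover and lip the window is 205 mm long and, over the full inner width, 130 mm wide.
- rolling_pin: Slim plain wooden cylinder, 20 mm thick, 270 mm long, about 90 g, balanced at its middle. Origin: its middle, on its axis; y axis along it to the lip end. Lies loose on the box's inner floor, along the box (within 0.06 rad, 12 mm), middle at box y -30..+30 mm: one end is always under the cover, the other may be under the lip; then slide it towards the cover first. It can roll.
- pin_lip_end (a point): Centre of the end face of the rolling pin at its +y end, which starts nearer the lip; 135 mm from the pin's middle.
- pin_cover_end (a point): Centre of the end face of the rolling pin at its -y end, which starts under the broad cover; 135 mm from the pin's middle.
- candle: Tea light, 38 mm wide, 17 mm high, standing on the broad cover; bystander. Origin: centre of its underside.
- tape_roll: Roll of brown tape lying flat, 92 mm wide, 48 mm high, beside the lip end of the box; bystander. Origin: centre of its underside.
- spice_jar: Spice jar with yellowish cap, 46 mm wide, 99 mm high, beside the cover end of the box; bystander. Origin: centre of its underside.
- flask_tall: Drinking flask with a carrying loop, 75 mm wide, 230 mm high, at the left rear or at the right; bystander. Origin: centre of its underside.
- flask_short: Drinking flask with a domed lid, 73 mm wide, 207 mm high, at the left rear or at the right; bystander. Origin: centre of its underside.
- beaker: Open plastic measuring beaker, 80 mm wide, 152 mm high, at the right; bystander. Origin: centre of its underside.
- jar: Glass jar with a screw lid, 60 mm wide, 80 mm high, at the right; bystander. Origin: centre of its underside.

How it is judged:
By the outcome, as a careful person would: the job done as asked, in the order asked, and still so for the second after the job is handed in, while the arm keeps its last pose, push and grip.
It also fails if it takes over 45 s, if anything falls off the work surface, if the arm or the gripper's body presses on something with over 40 N, if the wrist force passes 120 N, or if a joint passes its speed limit or range.

### The arm

A 6-joint arm with a two-finger parallel gripper is mounted at the origin on a cart in front of the work surface, level with it; the furniture and walls round the work are solid. World frame = base frame: x ahead of the robot, y to its left, z up, the work surface at z = 0. Lengths are in m, angles in rad, forces in N, time in s.
With the tool pointing down it reaches from about 0.4 to 0.825 m from the base axis. Payload 7 kg.
Tool frame: the origin (TCP) lies midway between the tips of the shut fingers; the grasp point (between the pads) lies arm.hold_point_z behind it (arm.hold_point_z is the distance from the TCP to the grasp point, in m); z points along the fingers, y is the line along which they close (so a half turn about z gives the same grasp; the last joint's range is limited). The gripper opens to 88 mm and grips with 3 to 60 N. Pads are 19 mm wide; open, the fingers measure 130 mm over their backs; the gripper's body (78 mm by 193 mm) begins 47 mm behind the grasp point.
Start: joints at [1.615, 0.359, 0.012, 0, -1.224, -0.288], TCP at [0.163, 0.655, 0.227] pointing down, gripper open.
Joint ranges: [-3.07, 3.07], [-1.43, 2.12], [-1.02, 1.25], [-3.03, 1.67], [-3.05, -0], [-3.03, 3.03]. Speed limits (rad/s): [2.39, 2.39, 3.01, 3.14, 3.14, 3.14].

### API

Orientations are given as [roll, pitch, yaw] about the fixed x, y, z axes, in that order (R = Rz(yaw) Ry(pitch) Rx(roll)).
In Python, from station import arm gives the robot as it stands.
- The arm moves only by the shell command python3 -m crank 'ROWS' [OPENING] [FORCE]. ROWS is JSON, a list that holds one entry, the list of rows, each a list of 4 numbers: the shift along the tool's x, y, z in units of 25 mm (1.0 is 25 mm), then the turn about the tool's z in units of 5 degrees (1.0 is 5 degrees). A call has 1 to 12 rows; each row is the pose to reach, as a shift and turn from the pose commanded when the call began, along the tool's axes at that moment; what a row does not reach only later rows make up. A row lasts 1/8 s, in which the tool goes at most 62.5 mm and 10.7 degrees, less where a joint would pass 70% of its speed; a pose out of reach is approached as far as the arm can. A call with a gripper value outside its range is refused whole. OPENING is the closure, from 0 (fully open) to 1 (shut), set as the call begins (- or left out, the last holds). The fingers move at their own pace and stop on an object; FORCE is the grip in N (left out, the last holds). Time passes only in rows, so rows that repeat a pose let the fingers close. It gives the time, the measured TCP pose, the force, the opening and the grip force at its end, in the units of the state.
- arm.get_state(): the state, without advancing time (a new reading comes with each control period).
- arm.grab_frame(name): name is "side" or "top"; returns (picture, depth): 400x640x3 uint8, red, green, blue; 400x640 float32, m along the optical axis (not along the pixel's ray), 0 where there is no reading.
- arm.get_calibration(name): a dict with "mtx" (3x3 intrinsics, pixels), "k1" (the pictures are not rectified: a ray, as slopes to the right and down, at radius r is drawn at 1 + k1 r^2 times it, then the intrinsics apply), "R" (3x3) and "t" (3): a world point X has camera coordinates R X + t. Camera axes: x right, y down, z forward; pixel columns grow to the right and rows downward; lengths in m; the calibration is good to about 2 mm. A picture is of the moment at which its call begins. get_calibration takes no time and is no camera call.
- arm.job_done(): hands the job in; it is judged then, once.
Trained networks look in the newest picture that a camera, given by its name, has taken for a name from the list of things; names that differ only in an ending like _2 or _b are one class to them, and where a whole thing is asked for, a point or a joint stands for the part that bears it (a point fixed in the world has none). Each returns a list of dicts, best first, with "score" (0 to 1); they miss things now and then, are a little off and sometimes report something else, mostly with a low value. They report only what shows in the picture. A call takes as long as a camera call.
- arm.recognise(thing, camera): "extent" ([left, top, width, height] in pixels, round what is visible of it).
- arm.trace(thing, camera): "mask" (400x640 bool, what is visible of it) and "extent" ([left, top, width, height] in pixels, round what is visible of it).
The state is a dict: "t": time; "q": joint angles; "qd": joint speeds; "joint_efforts": joint torques, N m; "eef_pos": TCP position; "ee_rot": TCP orientation; "force": force on the tool from outside, world axes, zero at the start; "moment": the same for the moment, N m; "width": finger opening in m; "gripper_force": force on a finger pad.
Only numpy, scipy, OpenCV 4.12 (cv2) and the standard library are available. Lean on these libraries where they do the work, as an engineer would, in place of code of your own. Each camera call takes 0.05 s, during which the arm holds its last target. There are 200 camera calls.

## Working session

There is one attempt and no reset: what is moved stays moved. The work goes in short steps, Python scripts to look and compute and a shell command to move; the robot and the scene stay as the last step left them, time stands still between calls to the robot, and variables do not carry over. Pictures are saved under pics/ and viewed, at most 10 in all, crops included, and the job is handed in when it is done.

```bash
mkdir -p pics; ls; cat > h.py <<'E'
import numpy as np, cv2
from station import arm
from scipy.spatial.transform import Rotation as Ro
def und(c,u,v):
    K=np.array(c["mtx"]); x=(u-K[0,2])/K[0,0]; y=(v-K[1,2])/K[1,1]
    x0,y0=x,y
    for _ in range(20):
        s=1+c["k1"]*(x*x+y*y); x,y=x0/s,y0/s
    return x,y
def cloud(c,d):
    v,u=np.mgrid[0:400,0:640]; x,y=und(c,u.astype(float),v.astype(float))
    P=np.stack([x*d,y*d,d],-1); R=np.array(c["R"]);t=np.array(c["t"])
    return (P-t)@R
def proj(c,X):
    p=np.atleast_2d(X)@np.array(c["R"]).T+np.array(c["t"]); x=p[:,0]/p[:,2];y=p[:,1]/p[:,2]
    s=1+c["k1"]*(x*x+y*y);K=np.array(c["mtx"]); return np.c_[K[0,0]*x*s+K[0,2],K[1,1]*y*s+K[1,2]]
E
python3 - <<'E'
from h import *
s=arm.get_state();print(s,arm.hold_point_z)
P={}
for n in("top","side"):
    im,d=arm.grab_frame(n);cv2.imwrite(f"pics/{n}0.png",im[...,::-1]);c=arm.get_calibration(n);P[n]=cloud(c,d);np.save(n+".npy",P[n]);print(n,(-np.array(c["R"]).T@c["t"]))
    for th in["utensil_box","rolling_pin","candle","tape_roll","spice_jar","flask_tall","flask_short","beaker","jar"]:
        for r in arm.trace(th,n)[:1]:
            q=P[n][r["mask"]&(d>0)]
            print(th,round(r["score"],2),r["extent"],np.round(np.median(q,0),3) if len(q) else None,np.round(np.percentile(q,[2,98],axis=0),3).tolist() if len(q) else None)
            if th in("rolling_pin","utensil_box"): np.save(f"{th}_{n}.npy",r["mask"])
E
```

```text
pics
{'t': 0.0, 'q': array([ 1.61508095e+00,  3.59376253e-01,  1.10939943e-02, -3.47917206e-04,
       -1.22407132e+00, -2.88090563e-01]), 'qd': array([-0.00131701,  0.0005695 , -0.00181164,  0.00048946,  0.00087474,
        0.00018794]), 'joint_efforts': array([ 8.63644673e-04, -5.82716274e+01,  2.93061072e+01,  6.99706972e+00,
        7.16474999e-03, -1.50871174e-04]), 'eef_pos': array([0.16285749, 0.65458257, 0.22564524]), 'ee_rot': array([ 3.14000665e+00, -1.28903085e-04, -2.43924322e-01]), 'force': array([ 0.02208807, -0.23098999, -0.73734506]), 'moment': array([-0.0591012 ,  0.02174341,  0.04421706]), 'gripper_force': 0.0, 'width': 0.0877448627292137} 0.0188
top [ 0.24060722 -0.10047351  1.52029795]
utensil_box 0.76 [227.5, 190.7, 87.9, 46.5] [0.517 0.087 0.043] [[0.43, -0.084, -0.001], [0.597, 0.252, 0.067]]
rolling_pin 0.78 [239.6, 208.9, 46.8, 11.0] [0.512 0.127 0.022] [[0.489, 0.031, 0.006], [0.541, 0.22, 0.03]]
candle 0.65 [296.8, 208.9, 17.3, 10.9] [ 0.507 -0.054  0.071] [[0.489, -0.073, 0.06], [0.526, -0.037, 0.08]]
tape_roll 0.75 [204.8, 197.4, 26.7, 21.7] [0.573 0.309 
[... 829 characters left out ...]
, 0.386, 0.01], [0.66, 0.432, 0.223]]
tape_roll 0.98 [289.1, 285.4, 31.6, 45.1] [0.564 0.331 0.029] [[0.531, 0.273, 0.001], [0.596, 0.358, 0.048]]
spice_jar 0.8 [331.1, 188.3, 20.4, 20.0] [ 0.435 -0.1    0.08 ] [[0.409, -0.211, -0.0], [0.457, -0.089, 0.099]]
flask_tall 0.77 [252.1, 265.0, 39.2, 91.8] [0.624 0.424 0.139] [[0.592, 0.386, 0.011], [0.662, 0.432, 0.223]]
flask_short 0.61 [330.3, 131.2, 20.9, 53.5] [ 0.43  -0.328  0.11 ] [[0.394, -0.352, 0.006], [0.462, -0.318, 0.203]]
beaker 0.81 [320.3, 122.1, 18.5, 27.5] [ 0.464 -0.586  0.125] [[0.422, -0.648, 0.042], [0.488, -0.573, 0.149]]
jar 0.55 [322.9, 147.3, 5.8, 17.4] [ 0.47  -0.48   0.041] [[0.458, -0.5, 0.003], [0.483, -0.467, 0.078]]
```

```bash
python3 - <<'E'
from h import *
a=cv2.imread("pics/top0.png")[165:265,160:360];b=cv2.imread("pics/side0.png")[180:340,230:390]
a=cv2.resize(a,None,fx=4,fy=4,interpolation=2)[:400];b=cv2.resize(b,(400,400),interpolation=2)
cv2.imwrite("pics/c0.png",a);cv2.imwrite("pics/c1.png",b)
P=np.load("top.npy");P2=np.load("side.npy")
for n,Q in(("top",P),("side",P2)):
    m=(abs(Q[...,2]-.062)<.006)&(Q[...,0]>.4)&(Q[...,0]<.64)&(Q[...,1]>-.12)&(Q[...,1]<.29)
    k,l,st,ce=cv2.connectedComponentsWithStats(m.astype(np.uint8))
    pts=Q[m&(l>0)]; # rect of outline
    print(n,len(pts),np.median(pts[:,2]))
    keep=np.isin(l,[i for i in range(1,k) if st[i,4]>15])
    r=cv2.minAreaRect((Q[keep][:,:2]).astype(np.float32)); print(r,[st[i].tolist() for i in range(1,k) if st[i,4]>15])
m=np.load("rolling_pin_top.npy");q=P[m]; q=q[q[:,2]>.012]
print(cv2.fitLine(q[:,:2].astype(np.float32),cv2.DIST_HUBER,0,.001,.001).ravel(),np.percentile(q[:,1],[0,2,98,100]),np.median(q[:,2]))
E
```

```text
top 1367 0.06191593876844216
((0.5144174098968506, 0.08338405191898346), (0.3525828719139099, 0.14249546825885773), 81.31233978271484) [[226, 192, 92, 43, 1356]]
side 1675 0.06038524346234957
((0.5124430060386658, 0.07025811076164246), (0.39244645833969116, 0.14253519475460052), 81.18895721435547) [[285, 199, 64, 85, 1656]]
[0.19297883 0.9812029  0.51268446 0.12699018] [0.02596537 0.03091715 0.22045121 0.22456371] 0.02270873982666966
```

View pics/c0.png

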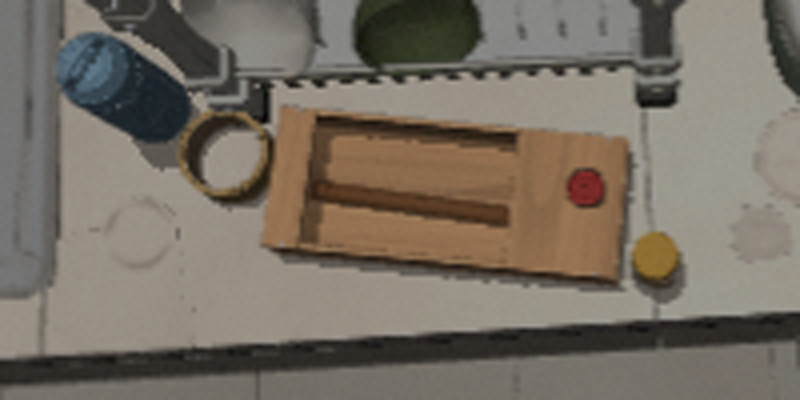

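View pics/c1.png

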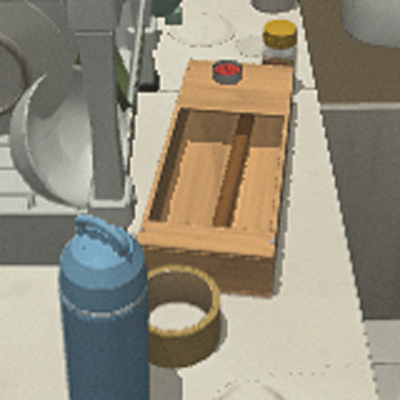

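```bash
python3 - <<'E'
from h import *
o=np.array([.5144,.0834]);ey=np.array([.1511,.9885]);ex=np.array([.9885,-.1511])
for n in("top","side"):
    P=np.load(n+".npy");im=cv2.imread(f"pics/{n}0.png")
    B=np.stack([(P[...,:2]-o)@ex,(P[...,:2]-o)@ey,P[...,2]],-1)
    hi=(P[...,0]>.58)&(P[...,0]<.75)&(P[...,1]>-.1)&(P[...,1]<.33)&(P[...,2]>.02)
    for x in(.6,.62,.64,.66,.7): 
        s=hi&(P[...,0]>x)&(P[...,0]<x+.02); print(x,P[s][:,2].max() if s.any() else None,end=';')
    print()
    # profile along pin: median z & colour within 6mm of pin axis
    x0=lambda y:-.0083+(y-.0428)*np.tan(.042)
    for y in np.r_[np.arange(-.13,-.05,.008),np.arange(.11,.165,.006)]:
        s=(abs(B[...,1]-y)<.004)&(abs(B[...,0]-x0(y))<.007)&(B[...,2]<.05)&(B[...,2]>0)
        if s.any(): print(n,round(y,3),s.sum(),np.median(B[s][:,2]).round(4),np.median(im[s],0),B[s][:,2].max().round(3))
E
```

```text
0.6 1.114986229072468;0.62 1.1127212239280235;0.64 0.6759086444135082;0.66 0.6750974504384502;0.7 0.6773443281976373;
top -0.058 8 0.0244 [48.  71.5 99.5] 0.026
top 0.11 6 0.0238 [35.5 58.5 88.5] 0.026
top 0.116 6 0.0238 [34.  57.5 88.5] 0.029
top 0.122 7 0.0212 [33. 55. 85.] 0.026
top 0.128 8 0.025 [28.5 48.5 74.5] 0.03
top 0.134 6 0.0256 [29.  48.5 72.5] 0.03
top 0.14 6 0.0246 [24.  37.  57.5] 0.03
top 0.146 3 0.0077 [30. 47. 64.] 0.023
top 0.152 5 0.0054 [31. 47. 64.] 0.008
0.6 0.6290973237041668;0.62 0.6706087114622759;0.64 0.6704452073506645;0.66 0.6696159391558828;0.7 0.6752529378724219;
side -0.106 5 0.0229 [35. 53. 73.] 0.024
side -0.098 6 0.0229 [38. 60. 83.] 0.025
side -0.09 7 0.0224 [39. 61. 86.] 0.024
side -0.082 7 0.0227 [38. 61. 85.] 0.024
side -0.074 6 0.0228 [39.5 59.5 84. ] 0.024
side -0.066 8 0.0225 [ 45.5  74.5 105. ] 0.024
side -0.058 6 0.0214 [ 51.   87.5 125. ] 0.025
```

```bash
python3 - <<'E'
from h import *
A=np.r_[np.load("top.npy").reshape(-1,3),np.load("side.npy").reshape(-1,3)]
A=A[(A[:,0]>.35)&(A[:,0]<1)]
ys=np.arange(-.2,.5,.07)
print("min x by z(row), y bins",ys.round(2))
for z in np.r_[.07:.4:.04,.4:1.2:.1]:
    dz=.04 if z<.39 else .1
    r=[]
    for y in ys:
        s=A[(A[:,2]>z)&(A[:,2]<z+dz)&(A[:,1]>y)&(A[:,1]<y+.07)]
        r.append(f"{np.sort(s[:,0])[2]:.2f}" if len(s)>4 else "--")
    print(round(z,2),*r)
E
```

```text
min x by z(row), y bins [-0.2  -0.13 -0.06  0.01  0.08  0.15  0.22  0.29  0.36  0.43]
0.07 0.42 0.41 0.49 0.62 0.62 0.62 0.61 0.61 0.59 0.62
0.11 0.61 0.61 0.61 0.62 0.62 0.62 0.62 0.61 0.59 0.61
0.15 0.60 0.60 0.61 0.62 0.62 0.62 0.61 0.60 0.59 0.61
0.19 0.61 0.61 -- 0.65 0.63 0.63 0.61 0.61 0.59 0.84
0.23 0.61 0.61 0.66 0.66 0.65 0.65 0.62 0.62 -- 0.85
0.27 0.61 0.61 -- -- 0.66 0.66 0.61 0.61 -- --
0.31 0.61 0.61 -- -- -- 0.68 0.61 0.61 -- --
0.35 0.60 0.60 0.63 0.63 0.63 0.63 0.61 0.60 -- --
0.39 0.60 0.58 0.62 0.62 0.62 0.62 0.59 0.61 -- --
0.4 0.60 0.58 0.62 0.62 0.62 0.62 0.59 0.61 -- --
0.5 -- -- -- 0.66 0.60 0.60 0.63 -- -- --
0.6 0.62 0.61 0.60 0.61 0.62 0.62 0.62 0.62 0.62 0.62
0.7 -- -- -- -- -- -- -- -- -- --
0.8 -- -- -- -- -- -- -- -- -- --
0.9 0.62 0.62 0.62 0.62 0.62 0.62 0.62 0.62 0.62 --
1.0 0.62 0.62 0.62 0.62 0.62 0.62 0.62 0.62 0.62 --
1.1 -- -- -- -- -- 0.62 0.62 0.62 -- --
```

View pics/side0.png

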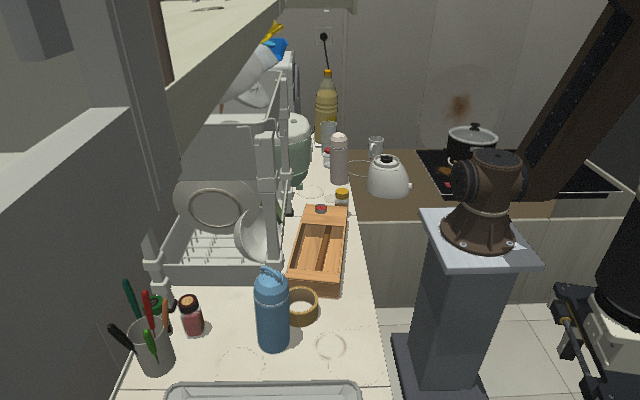

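```bash
python3 - <<'E'
from h import *
A=np.r_[np.load("top.npy").reshape(-1,3),np.load("side.npy").reshape(-1,3)]
d=A-np.array([.1629,.6546,0]); s=(np.hypot(d[:,0],d[:,1])<.2)&(A[:,2]>.2)
th=-.244;tx=d[:,:2]@[np.cos(th),np.sin(th)];ty=d[:,:2]@[np.sin(th),-np.cos(th)]
for z in np.arange(.2,.6,.03):
    k=s&(A[:,2]>z)&(A[:,2]<z+.03)
    if k.sum()>3: print(round(z,2),k.sum(),"tx",tx[k].min().round(3),tx[k].max().round(3),"ty",ty[k].min().round(3),ty[k].max().round(3))
im=cv2.imread("pics/top0.png")[60:400,0:400];cv2.imwrite("pics/t1.png",cv2.resize(im,(700,595)))
E
```

```text
0.2 30 tx -0.01 0.011 ty 0.041 0.06
0.23 261 tx -0.01 0.012 ty -0.052 0.064
0.26 157 tx -0.01 0.013 ty 0.04 0.062
0.29 1761 tx -0.039 0.041 ty -0.084 0.096
0.32 3642 tx -0.04 0.041 ty -0.096 0.099
0.35 929 tx -0.021 0.037 ty -0.053 0.018
0.38 1789 tx -0.025 0.041 ty -0.053 0.038
0.41 1034 tx -0.037 0.047 ty -0.043 0.048
0.44 1309 tx -0.041 0.047 ty -0.039 0.048
0.47 1039 tx -0.04 0.048 ty -0.032 0.048
0.5 714 tx -0.04 0.048 ty -0.018 0.048
0.53 350 tx -0.039 0.053 ty -0.022 0.054
0.56 405 tx -0.131 0.051 ty -0.011 0.087
0.59 838 tx -0.125 0.048 ty -0.011 0.107
```

View pics/t1.png

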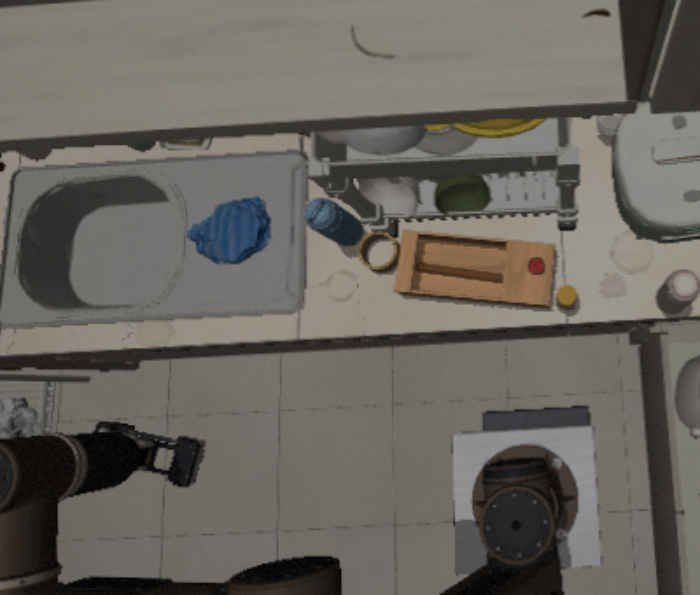

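```bash
python3 -m crank '[[[2,2,0,2],[4,3.5,0,4],[6,5.3,0,6],[8,7.1,0,8],[10,9,0,10],[12,10.9,0,12],[14,12.8,0,14],[16,14.7,0,16],[17.6,16.1,0,17.4],[18.4,16.85,0,17.4],[18.4,16.85,0,17.4],[18.4,16.85,0,17.4]]]' 0.55 5
```

```text
t: 2.5
eef_pos: [0.5076, 0.1349, 0.2265]
ee_rot: [3.141, 0.0, -1.764]
force: [0.2, -0.1, -0.4]
width: 0.0399
gripper_force: 0.0
```

```bash
python3 -m crank '[[[0,0,2,0],[0,0,4,0],[0,0,6,0],[0,0,7,0],[0,0,7.6,0],[0,0,8,0],[0,0,8,0]]]' && python3 - <<'E'
from h import *
a,_=arm.grab_frame("side");b,_=arm.grab_frame("top")
cv2.imwrite("pics/l1.png",np.hstack([cv2.resize(a[190:310,250:370],(400,400)),cv2.resize(b[160:260,220:320],(400,400))])[...,::-1])
E
```

```text
t: 3.38
eef_pos: [0.5076, 0.1357, 0.0267]
ee_rot: [-3.142, 0.0, -1.762]
force: [0.2, 0.2, 0.5]
width: 0.0393
gripper_force: 0.0
```

View pics/l1.png

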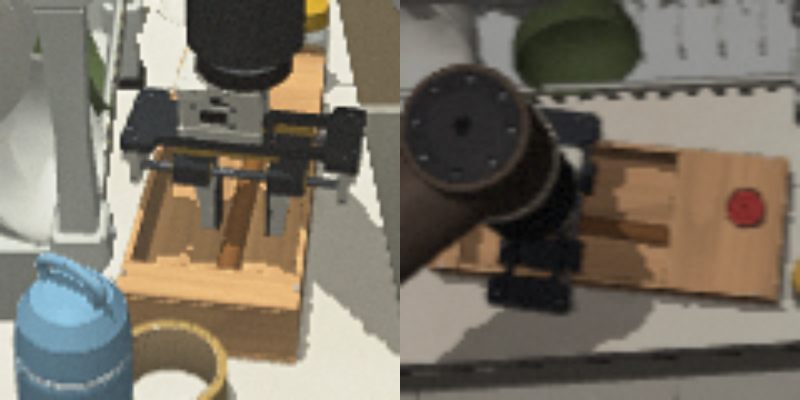

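The fingers straddle the pin: left half, fingers at about (207,210) and (272,215) with the pin between them at (237,220). The body is clear of the rack. I'll lower and close.

```bash
python3 -m crank '[[[0,0,0.4,0],[0,0,0.7,0],[0,0,0.7,0]]]' && python3 -m crank '[[[0,0,0,0],[0,0,0,0],[0,0,0,0],[0,0,0,0],[0,0,0,0]]]' 1 6
```

```text
t: 3.85
eef_pos: [0.5072, 0.1348, 0.0084]
ee_rot: [3.141, -0.001, -1.762]
force: [-0.3, -0.2, -0.6]
width: 0.0395
gripper_force: 0.0
t: 4.47
eef_pos: [0.5078, 0.1353, 0.0092]
ee_rot: [-3.141, 0.0, -1.762]
force: [0.8, -0.8, 2.3]
width: 0.0198
gripper_force: 6.0
```

```bash
python3 -m crank '[[[0.3,0.1,0,0],[0.6,0.2,0,0],[0.9,0.3,0,0],[1.2,0.4,0,0],[1.3,0.4,0,0],[1.3,0.4,0,0]]]' && python3 - <<'E'
from h import *
o=np.array([.5144,.0834]);ey=np.array([.1511,.9885]);ex=np.array([.9885,-.1511])
s=arm.get_state();p=s["eef_pos"][:2]-o;print("tcp box",p@ex,p@ey)
for n in("top","side"):
    im,d=arm.grab_frame(n);cv2.imwrite(f"pics/{n}2.png",im[...,::-1]);P=cloud(arm.get_calibration(n),d)
    B=np.stack([(P[...,:2]-o)@ex,(P[...,:2]-o)@ey,P[...,2]],-1)
    for r in arm.trace("rolling_pin",n)[:2]:
        q=B[r["mask"]&(d>0)];print(n,r["score"],r["extent"],np.percentile(q,[2,50,98],axis=0).round(3).tolist())
    if n=="side":
        for y in np.arange(.07,.14,.006):
            k=(abs(B[...,1]-y)<.003)&(abs(B[...,0]+.024)<.03)&(B[...,2]<.05)
            if k.any(): print(round(y,3),B[k][:,2].max().round(3))
E
```

```text
t: 5.22
eef_pos: [0.4914, 0.1046, 0.0092]
ee_rot: [3.141, -0.001, -1.762]
force: [-0.7, -0.2, 5.9]
width: 0.0196
gripper_force: 6.0
tcp box -0.0259588002741261 0.01749128717442457
top 0.39 [276.6, 218.6, 10.6, 6.0] [[-0.037, -0.058, 0.015], [-0.028, -0.037, 0.022], [-0.02, -0.012, 0.028]]
side 0.72 [322.7, 244.5, 9.7, 26.1] [[-0.034, -0.014, 0.016], [-0.026, 0.054, 0.022], [-0.016, 0.102, 0.025]]
side 0.18 [285.7, 201.3, 64.0, 99.3] [[-0.071, -0.154, 0.001], [0.006, 0.084, 0.037], [0.068, 0.181, 0.063]]
0.07 0.025
0.076 0.026
0.082 0.024
0.088 0.024
0.094 0.023
0.1 0.025
0.106 0.025
```

```bash
cat > look.py <<'E'
from h import *
import sys
o=np.array([.5144,.0834]);ey=np.array([.1511,.9885]);ex=np.array([.9885,-.1511])
s=arm.get_state();p=s["eef_pos"][:2]-o;print("tcp box",(p@ex).round(4),(p@ey).round(4),s["eef_pos"][2].round(4),s["force"].round(1))
for n in("top","side"):
    im,d=arm.grab_frame(n);cv2.imwrite(f"pics/{n}_{sys.argv[1]}.png",im[...,::-1]);P=cloud(arm.get_calibration(n),d)
    B=np.stack([(P[...,:2]-o)@ex,(P[...,:2]-o)@ey,P[...,2]],-1)
    for r in arm.trace("rolling_pin",n)[:1]:
        m=cv2.erode(r["mask"].astype(np.uint8),np.ones((2,2)))>0
        q=B[m&(d>0)];
        if len(q)<8: continue
        q=q[abs(q[:,0]-np.median(q[:,0]))<.012]
        f=cv2.fitLine(q.astype(np.float32),cv2.DIST_HUBER,0,.001,.001).ravel(); f*=1 if f[1]>0 else -1
        print(n,round(r["score"],2),len(q),"tilt deg",np.degrees(np.arcsin(np.sign(f[1])*f[2])).round(1),np.percentile(q,[2,98],axis=0).round(3).tolist())
E
python3 -m crank '[[[0,0,-0.2,0],[0,0,-0.4,0],[0,0,-0.6,0],[0,0,-0.8,0],[0,0,-0.8,0]]]' 1 3 && python3 look.py 3
```

```text
t: 6.05
eef_pos: [0.4919, 0.1054, 0.0295]
ee_rot: [-3.141, 0.001, -1.762]
force: [-0.3, -0.2, -1.3]
width: 0.02
gripper_force: 3.0
tcp box -0.0255 0.0184 0.0295 [-0.3 -0.2 -1.3]
side 0.6 220 tilt deg 5.4 [[-0.036, -0.035, 0.003], [-0.017, 0.117, 0.067]]
```

```bash
python3 -m crank '[[[0,0,-0.2,0],[0,0,-0.4,0],[0,0,-0.6,0],[0,0,-0.8,0],[0,0,-1,0],[0,0,-1,0]]]' && python3 look.py 4; python3 -c "
import cv2;a=cv2.imread('pics/side_4.png')[190:310,250:370];cv2.imwrite('pics/l4.png',cv2.resize(a,(600,600)))"
```

```text
t: 7.0
eef_pos: [0.4919, 0.1054, 0.0546]
ee_rot: [-3.141, 0.001, -1.762]
force: [-0.7, -0.9, -0.9]
width: 0.0193
gripper_force: 3.0
tcp box -0.0255 0.0183 0.0546 [-0.7 -0.9 -0.9]
top 0.54 66 tilt deg 22.4 [[-0.038, -0.06, 0.006], [-0.019, -0.013, 0.064]]
side 0.73 126 tilt deg 13.9 [[-0.034, -0.026, 0.056], [-0.019, 0.114, 0.091]]
```

View pics/l4.png

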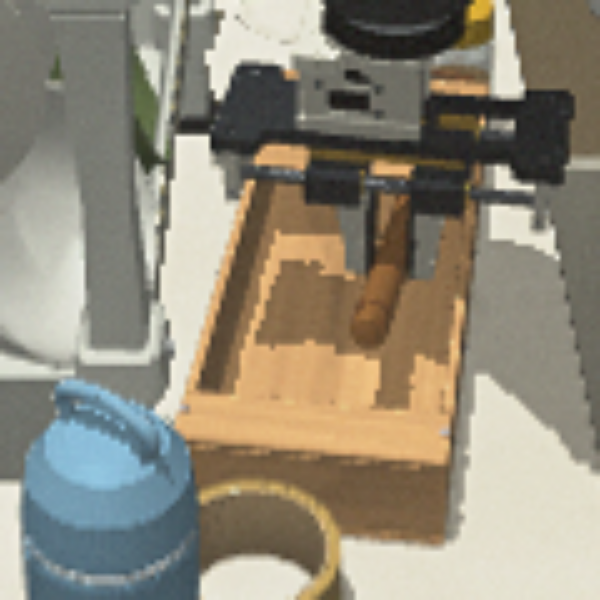

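```bash
python3 -m crank '[[[0,0,0,0],[0,0,0,0],[-0.4,0,-0.1,0],[-0.9,0,-0.23,0],[-1.4,0,-0.35,0],[-2,0.1,-0.5,0],[-2.6,0.2,-0.65,0],[-3.2,0.3,-0.8,0],[-3.8,0.45,-0.95,0],[-4.4,0.6,-1.1,0],[-4.6,0.6,-1.15,0],[-4.6,0.6,-1.15,0]]]' 1 30 && python3 look.py 5; python3 -c "
import cv2,numpy as np;a=cv2.imread('pics/side_5.png')[190:310,250:370];b=cv2.imread('pics/top_5.png')[160:260,220:320];cv2.imwrite('pics/l5.png',np.hstack([cv2.resize(a,(400,400)),cv2.resize(b,(400,400))]))"
```

```text
t: 8.7
eef_pos: [0.4988, 0.2212, 0.0828]
ee_rot: [3.142, 0.0, -1.762]
force: [-0.8, 0.0, -1.1]
width: 0.0189
gripper_force: 30.0
tcp box -0.0363 0.1339 0.0828 [-0.8  0.  -1.1]
top 0.78 157 tilt deg 14.3 [[-0.051, -0.03, 0.049], [-0.033, 0.107, 0.09]]
side 0.81 222 tilt deg 13.2 [[-0.045, 0.076, 0.062], [-0.028, 0.23, 0.12]]
```

View pics/l5.png

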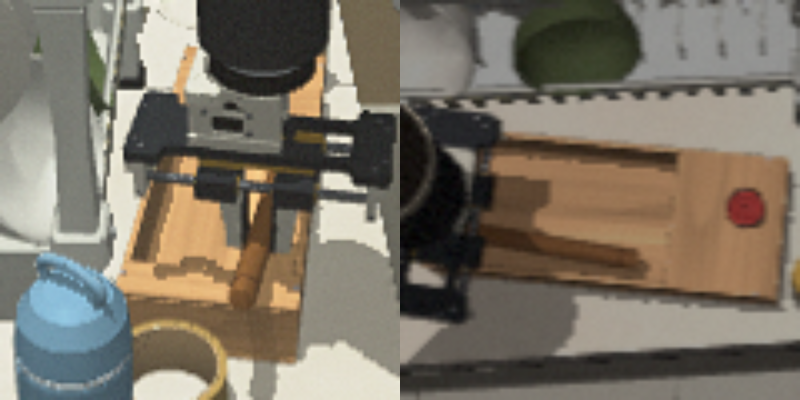

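```bash
python3 -m crank '[[[0,0,-0.6,0],[0,0,-1.3,0],[0,0,-2,0],[0,0,-2.6,0],[0.5,0,-2.6,0],[1.1,0,-2.6,0],[1.7,0,-2.6,0],[2.3,0,-2.6,0],[2.6,0,-2.6,0],[2.6,0,-2.6,0]]]' && python3 look.py 6
```

```text
t: 10.15
eef_pos: [0.4864, 0.1565, 0.1479]
ee_rot: [-3.142, 0.0, -1.763]
force: [0.4, 0.3, -2.4]
width: 0.0188
gripper_force: 30.0
tcp box -0.0387 0.0681 0.1479 [ 0.4  0.3 -2.4]
top 0.67 145 tilt deg 16.2 [[-0.052, -0.095, 0.117], [-0.037, 0.037, 0.156]]
side 0.5 185 tilt deg 14.8 [[-0.049, -0.021, 0.098], [-0.031, 0.165, 0.187]]
```

```bash
python3 -m crank '[[[0,0,0.5,0],[0,0,1,0],[0,0,1.3,0],[0,0,1.3,0]]]' && python3 -m crank '[[[0,0,0,0],[0,0,0.2,0],[0,0,0.4,0],[0,0,0.6,0],[0,0,0.8,0],[0,0,1,0],[0,0,1,0]]]' 1 3 && python3 look.py 7
```

```text
t: 10.85
eef_pos: [0.486, 0.1568, 0.1143]
ee_rot: [3.14, -0.002, -1.762]
force: [-0.2, 0.5, -0.8]
width: 0.0193
gripper_force: 30.0
t: 11.72
eef_pos: [0.4862, 0.1569, 0.0898]
ee_rot: [3.141, -0.001, -1.762]
force: [0.2, -0.5, -0.7]
width: 0.0196
gripper_force: 3.0
tcp box -0.039 0.0684 0.0898 [ 0.2 -0.5 -0.7]
top 0.52 148 tilt deg 6.9 [[-0.052, -0.1, 0.079], [-0.037, 0.038, 0.1]]
side 0.82 191 tilt deg 7.7 [[-0.047, 0.027, 0.097], [-0.032, 0.167, 0.117]]
```

```bash
python3 -m crank '[[[0,0,0.2,0],[0,0,0.4,0],[0,0,0.6,0],[0,0,0.75,0],[0,0,0.9,0],[0,0,0.9,0]]]' && python3 look.py 8
```

```text
t: 12.68
eef_pos: [0.4864, 0.1571, 0.0676]
ee_rot: [3.141, -0.0, -1.762]
force: [-0.3, -0.1, -0.8]
width: 0.0197
gripper_force: 3.0
tcp box -0.0388 0.0686 0.0676 [-0.3 -0.1 -0.8]
top 0.46 134 tilt deg -0.1 [[-0.053, -0.096, 0.07], [-0.037, 0.03, 0.088]]
side 0.61 201 tilt deg -1.3 [[-0.048, 0.03, 0.071], [-0.033, 0.168, 0.083]]
```

```bash
python3 -m crank '[[[0,0,0,0],[0,0,0,0],[0,0,-0.5,0],[0,0,-1.2,0],[0,0,-2,0],[0,0,-3,0],[0,0,-4,0],[0,0,-5,0],[0,0,-5.6,0],[0,0,-6,0],[0,0,-6,0],[0,0,-6,0]]]' 1 50 && python3 look.py 9;  python3 -c "
import cv2,numpy as np;a=cv2.imread('pics/side_9.png')[150:310,230:390];b=cv2.imread('pics/top_9.png')[130:290,200:360];cv2.imwrite('pics/l9.png',np.hstack([cv2.resize(a,(400,400)),cv2.resize(b,(400,400))]))"
```

```text
t: 14.38
eef_pos: [0.486, 0.1569, 0.2169]
ee_rot: [3.14, -0.001, -1.762]
force: [1.2, -0.6, -0.7]
width: 0.0188
gripper_force: 50.0
tcp box -0.0392 0.0684 0.2169 [ 1.2 -0.6 -0.7]
top 0.59 189 tilt deg -0.0 [[-0.054, -0.104, 0.221], [-0.037, 0.037, 0.235]]
side 0.75 233 tilt deg -1.3 [[-0.048, 0.014, 0.219], [-0.032, 0.168, 0.232]]
```

View pics/l9.png

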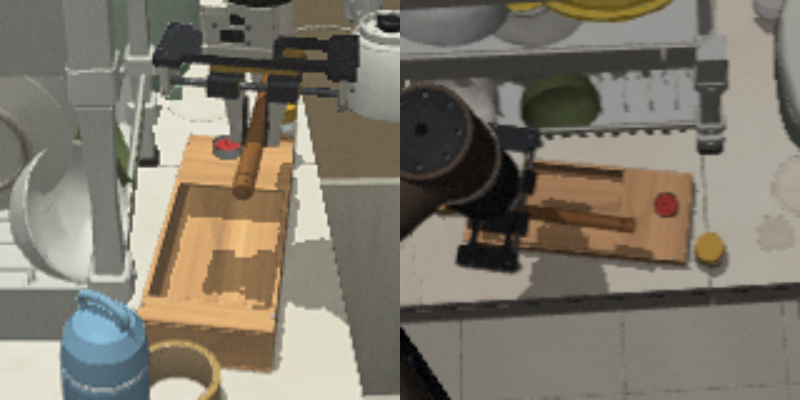

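The pin is held level about 15 cm above the box: left half, its lip end is at (243,185). The candle, tape, jar and flask haven't moved.

```bash
python3 -m crank '[[[0,0,0,0],[0,0,0,0],[0,0,0,0],[0,0,0,0]]]' && python3 -c "
from station import arm
print(arm.job_done())"
```

```text
t: 15.08
eef_pos: [0.4864, 0.1571, 0.2178]
ee_rot: [-3.142, 0.0, -1.762]
force: [0.1, -0.2, -1.3]
width: 0.0188
gripper_force: 50.0
the job is handed in; nothing more can be done
None
```

The rolling pin came out through the window lip end first, was levelled by resting it lightly across the box top, and was handed in at 15.1 s held level and still, about 15 cm above the box, with nothing around it visibly moved.

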